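# Roll a candle jar through the label press to the red pointer

### The arm

A 6-joint arm with a two-finger parallel gripper is mounted at the origin on a cart in front of the work surface, level with it; the furniture and walls round the work are solid. World frame = base frame: x ahead of the robot, y to its left, z up, the work surface at z = 0. Lengths are in m, angles in rad, forces in N, time in s.
With the tool pointing down it reaches from about 0.3 to 0.875 m from the base axis. Payload 4.2 kg.
Tool frame: the origin (TCP) lies at the very end of the fingers, on their centre line; the grasp point (between the pads) lies 19 mm behind it; z points along the fingers, x is the direction in which the jaws open and shut, and the axes are right-handed (so a half turn about z gives the same grasp; the last joint's range is limited). The gripper opens to 85 mm and grips with 20 to 120 N. Pads are 22 mm wide; open, the fingers measure 114 mm over their backs; the gripper's body (76 mm by 85 mm) begins 54 mm behind the grasp point. The pads swing forward as they close: fully open they stand 13 mm farther back than shut.
Start: joints at [-1.366, 0.32, 1.565, -0, 1.257, -0.02], TCP at [0.128, -0.561, 0.231] pointing down, gripper open.
Joint ranges: [-3.11, 3.11], [-0.84, 2.01], [0.21, 2.61], [-1.34, 4.49], [0.05, 2.63], [-2.56, 2.56]. Speed limits (rad/s): [2.57, 2.57, 3.14, 3.14, 3.14, 3.14].

### API

Orientations are given as a rotation vector (axis times angle).
In Python, from plant import state, imaging, arm, nets gives the robot as it stands.
- The arm moves only by the shell command python3 -m pendant 'ROWS' [FORCE]. ROWS is JSON, a list of rows, each an object with "translation": the shift along the world's x, y, z in mm, a list of three; "yaw": the turn about the world's z in rad; "fingers": the opening, from 0 (shut) to 1 (fully open). In form: [{"translation": [tx, ty, tz], "yaw": yaw, "fingers": fingers}, ...]. A call has 1 to 12 rows; each row is the pose to reach, as a shift and turn from the pose commanded when the call began; what a row does not reach only later rows make up. A row lasts 1/12 s, in which the tool goes at most 41.7 mm and 7.16 degrees, less where a joint would pass 70% of its speed; a pose out of reach is approached as far as the arm can. A call with a gripper value outside its range is refused whole. The fingers move at their own pace and stop on an object; FORCE is the grip in N (left out, the last holds). Time passes only in rows, so rows that repeat a pose let the fingers close. It gives the time, the measured TCP pose, the force and the opening at its end, in the units of the state.
- state(): the state, without advancing time (a new reading comes with each control period).
- imaging.capture(name): name is "scene" or "top"; returns the picture (480x640x3 uint8, red, green, blue); there is no depth.
- imaging.get_calibration(name): a dict with "intrinsics" (3x3 intrinsics, pixels), "xyz" and "rotation" of the camera in the world. Camera axes: x right, y down, z forward; pixel columns grow to the right and rows downward; lengths in m; the calibration is good to about 2 mm. A picture is of the moment at which its call begins. get_calibration takes no time and is no camera call.
- arm.hand_in(): hands the job in, once; it reports no verdict.
Trained networks look in the newest picture that a camera, given by its name, has taken for a name from the list of things; names that differ only in an ending like _2 or _b are one class to them, and where a whole thing is asked for, a point or a joint stands for the part that bears it (a point fixed in the world has none). Each returns a list of dicts, best first, with "score" (0 to 1); they miss things now and then, are a little off and sometimes report something else, mostly with a low value. They report only what shows in the picture. A call takes as long as a camera call.
- nets.boxes_of(target, camera): "location" ([x, y, z] in m, in world coordinates, good to about 4 mm: the middle of the surface that is visible of it).
- nets.tip_of(target, camera): "location" ([x, y, z] in m, in world coordinates, good to about 4 mm: a listed point, or the origin of a listed thing).
The state is a dict: "time": time; "qpos": joint angles; "joint_velocities": joint speeds; "joint_efforts": joint torques, N m; "eef_pos": TCP position; "orientation": TCP orientation; "contact_force": force on the tool from outside, world axes, zero at the start; "moment": the same for the moment, N m; "opening": opening from 0.0 (shut) to 1.0 (fully open).
Only numpy, scipy, OpenCV 4.12 (cv2) and the standard library are available. Lean on these libraries where they do the work, as an engineer would, in place of code of your own. Each camera call takes 0.05 s, during which the arm holds its last target. There are 200 camera calls.

### The job

Roll the candle jar lying in the label press along its lane to the red pointer, using the clear platen: push its knob down on the jar and draw it along so the jar rolls underneath. Keep a steady, moderate press of about 12 N on the knob all the way, neither letting up nor bearing down, although the bed under the jar rises, and stop with the jar's axis level with the pointer's needle; then let the platen rise fully off the jar, leaving the jar there, and let go. Do not touch the jar itself or disturb the bottle, lidded jar and small candle standing beside the press.

Things in the scene. Friction and masses are not known exactly. Their poses are not given: they have to be found in the camera images.
- press: fixed label press, a plywood base 150 mm wide (x) and 400 mm long (y, from -180 to +220 mm) with grey end posts and two steel guide rods at x = +-75 mm, 133 mm high. Origin on the table top under the lane's centre line; its z is up and its y runs along the lane in the direction in which the jar is to be rolled. The carriage and platen travel along y only; the lane is 115 mm wide between walls whose tops are 50 mm above the table
- jar: filled glass candle jar lying on its side across the lane, a cylinder 67 mm in diameter and 106 mm long, about 0.28 kg. Origin at its centre, on its axis; its x axis is the jar's axis (parallel to the press's x), the other two turn as it rolls. A sprung grey felt cheek along the far wall pushes it with about 1.2 N against the near wall, so that it keeps square and stays where it is left
- mark (a point): tip of the needle of the red pointer on the near lane wall. The pointer's place along the lane varies; only its y in the press frame matters: the jar's axis is to stop at that y
- knob (a point): centre, half-way up, of the black round knob on the platen's plunger, 28 mm in diameter and 36 mm tall, free all round; 24 mm of bare stem and then the carriage's crossbar (40 mm along y) lie below it while the platen is up. Moves with the platen. The platen is a clear plate 92 mm (x) by 250 mm (y), 10 mm thick, centred under the knob; its underside is 78 mm below this point
- platen (a joint): how far the platen is pressed down, m: 0 fully up, 0.025 lowest. It springs up by itself; about 1.5 N on the knob starts it, 2.7 N at 0.02. It meets the jar at about 0.015 at the jar's start, and 1 to 12 mm sooner at the pointer, as the bed rises
- carriage (a joint): place of the knob along the press's y, m, from -0.11 to 0.18; slides with about 0.4 N of friction and stays where it is left. With the platen pressed on the jar, the jar rolls half as far as the carriage moves
- bed (a joint): how far the felt-faced bed under the jar is pressed down, m: 0 up (also under the jar's weight alone), 0.003 at its bottom stop. Stiffly spring loaded: starts to give at about 4 to 6 N of downward force on the knob, then 8 N more for each mm. Keep it between 0.0003 and 0.0015 while the jar rolls (8 to 16 N down on the knob, best about 12 N; the position readings are too coarse for this). The bed is not level: it rises along +y by an unmeasured 2 to 11 mm in 100 mm
- brown_bottle: brown glass bottle standing beyond the -y end of the press, 56 mm wide, 164 mm tall; origin at the centre of its foot; leave alone
- lidded_jar: white jar candle with a lid, standing behind the press (+x), 70 mm wide, 72 mm tall; origin at the centre of its foot; leave alone
- small_candle: small glass candle standing beyond the +y end of the press, 58 mm wide, 50 mm tall; origin at the centre of its foot; leave alone

How it is judged:
On the way, in this order (a step that is already met when the one before it is completed fails the run):
1. the platen presses the jar and the bed down (bed at least 0.3 mm down) where the jar lies (value of joint bed above 0.0003 m and distance of jar from where it was at the start of the episode below 0.015 m), for 0.1 s.
2. the jar, still pressed, has been rolled to within 6 mm of the pointer along the lane (value of joint bed above 0.0003 m and y of jar in the frame of mark between -0.006 and 0.006 m), for 0.2 s.
At the end, for the whole second after the job is handed in: the jar lies at rest in the lane with its axis within 6 mm of the pointer's needle along the lane and within 0.1 rad of square across it; the platen is up (within 4 mm of its top) and the bed is up (within 0.3 mm) (y of jar in the frame of mark between -0.006 and 0.006 m and angle between the x axis of jar and the x axis of press, either way round below 0.1 rad and linear speed of jar below 0.01 m/s and value of joint platen below 0.004 m and value of joint bed below 0.0003 m); the robot touches nothing.
It fails at once if the bed is pressed down by more than 1.5 mm (value of joint bed above 0.0015 m).
It fails at once if the pressure is let off (bed less than 0.3 mm down) when the jar has left its start by more than 15 mm and is still more than 12 mm from the pointer (value of joint bed below 0.0003 m and distance of jar from where it was at the start of the episode above 0.015 m and (y of jar in the frame of mark below -0.012 m or y of jar in the frame of mark above 0.012 m)).
It fails at once if the robot touches the jar itself (contact force between any of the fingers, the arm and jar above 0.5 N).
It fails at once if a bystander is moved by more than 20 mm (distance of any of brown_bottle, lidded_jar, small_candle from where it was at the start of the episode above 0.02 m).
It also fails if it takes over 53 s, if anything falls off the work surface, if the arm or the gripper's body presses on something with over 40 N, if the wrist force passes 120 N, or if a joint passes its speed limit or range.

## Working session

There is one attempt and no reset: what is moved stays moved. The work goes in short steps, Python scripts to look and compute and a shell command to move; the robot and the scene stay as the last step left them, time stands still between calls to the robot, and variables do not carry over. Pictures are saved under pics/ and viewed, on a budget of 10 in all, crops included, one or two more only if the job needs it, and the job is handed in when it is done.

```bash
mkdir -p pics; ls
python3 - <<'E'
from plant import state, imaging, arm, nets
import cv2,numpy as np
for c in ["scene","top"]:
    im=imaging.capture(c); cv2.imwrite(f"pics/{c}0.png",im[:,:,::-1])
    k=imaging.get_calibration(c); print(c,np.round(k["xyz"],3).tolist(),np.round(k["rotation"],3).tolist(),np.round(k["intrinsics"],1).tolist())
    for t in ["press","jar","mark","knob","brown_bottle","lidded_jar","small_candle"]:
        r=nets.tip_of(t,c)[:2]; print(t,[(np.round(q["location"],4).tolist(),round(q["score"],2)) for q in r])
s=state();print(s)
E
```

```text
pics
scene [-0.528, 0.538, 0.875] [-1.296, 1.999, -1.101] [[537.5, 0.0, 317.9], [0.0, 537.5, 243.2], [0.0, 0.0, 1.0]]
press [([0.5053, -0.0258, -0.0013], 0.65), ([0.5355, 0.2909, -0.0017], 0.16)]
jar [([0.4893, -0.0906, 0.0646], 0.77)]
mark []
knob [([0.4918, -0.1063, 0.1909], 0.71)]
brown_bottle [([0.4421, 0.0114, 0.0754], 0.24)]
lidded_jar []
small_candle [([0.5351, 0.2897, -0.0023], 0.7)]
top [0.359, 0.021, 1.413] [-2.16, 2.126, -0.112] [[576.4, 0.0, 312.0], [0.0, 576.4, 241.9], [0.0, 0.0, 1.0]]
press [([0.5043, -0.0291, 0.0026], 0.92)]
jar [([0.5405, 0.2902, -0.0007], 0.32)]
mark []
knob [([0.4925, -0.1063, 0.191], 0.65)]
brown_bottle [([0.5164, -0.3032, -0.0011], 0.68)]
lidded_jar [([0.6289, -0.1645, -0.0003], 0.63)]
small_candle [([0.5344, 0.2908, -0.0016], 0.61)]
{'time': 0.8, 'qpos': array([-1.36597372e+00,  3.19555553e-01,  1.56446353e+00, -7.25225477e-06,
        1.25739583e+00, -1.99929652e-02]), 'joint_velocities': array([-0.00044947, -0.00026507, -0.00069537, -0.0010699 ,  0.00054726,
       -0.00079456]), 'joint_efforts': array([-6.16499019e-04, -4.15362954e+01, -2.34412837e+01, -1.13974422e-04,
        7.44150520e-05, -8.16643478e-06]), 'eef_pos': array([ 0.12819116, -0.56055771,  0.23137768]), 'orientation': array([ 2.45651275e+00, -1.95816309e+00,  2.07859672e-04]), 'contact_force': array([ 0.25257962, -0.59001343, -0.57653808]), 'moment': array([-0.00845801,  0.01635267, -0.00059946]), 'opening': 0.9960153846106525}
```

View pics/scene0.png

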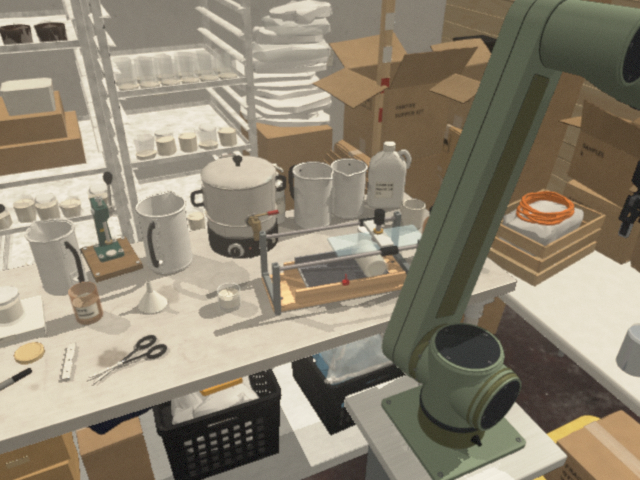

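View pics/top0.png

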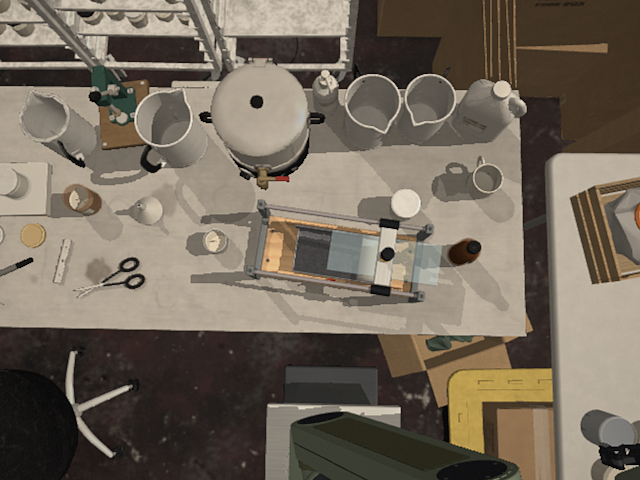

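Scene: press to the right of centre, knob at (379,215), jar (373,262), red pointer about (345,282). Top: knob (387,254), lane tilted about -0.135 rad. Next I zoom in on the pointer.

```bash
cat > h.py <<'E'
import numpy as np,cv2
from scipy.spatial.transform import Rotation as R
from plant import state, imaging, arm, nets
def cal(c):
    k=imaging.get_calibration(c); return np.array(k["intrinsics"]),np.array(k["xyz"]),R.from_rotvec(np.array(k["rotation"])).as_matrix()
def atz(c,u,v,z):
    K,t,M=cal(c); d=M@np.linalg.solve(K,[u,v,1]); return t+d*(z-t[2])/d[2]
def proj(c,p):
    K,t,M=cal(c); q=K@(M.T@(np.array(p)-t)); return q[:2]/q[2]
E
python3 - <<'E'
from h import *
s=cv2.imread("pics/scene0.png");t=cv2.imread("pics/top0.png")
a=cv2.resize(s[195:320,255:435],None,fx=4.4,fy=4.4,interpolation=cv2.INTER_CUBIC)
cv2.imwrite("pics/sc.png",a)
b=cv2.resize(t[190:310,240:450],None,fx=3.8,fy=3.8,interpolation=cv2.INTER_CUBIC)
cv2.imwrite("pics/tc.png",b)
for n,im,(u0,u1,v0,v1) in(("scene",s,(270,420,230,310)),("top",t,(250,440,230,310))):
    c=im[v0:v1,u0:u1].astype(int); m=(c[...,2]>110)&(c[...,1]<75)&(c[...,0]<75)
    v,u=np.nonzero(m); print(n,list(zip((u+u0).tolist(),(v+v0).tolist())))
# posts at z=.133 top
for uv in [(263,206),(252,272),(430,228),(421,296)]: print(uv,atz("top",*uv,.133).round(4))
E
```

```text
scene [(345, 278), (345, 279), (346, 279), (347, 279), (343, 280), (344, 280), (345, 280), (346, 280), (347, 280), (348, 280), (342, 281), (343, 281), (344, 281), (345, 281), (346, 281), (347, 281), (348, 281), (343, 282), (344, 282), (345, 282), (346, 282), (347, 282), (348, 282), (343, 283), (344, 283), (345, 283), (346, 283), (347, 283), (348, 283), (343, 284), (344, 284), (345, 284), (346, 284), (347, 284)]
top [(329, 278), (328, 279), (329, 279), (330, 279), (331, 279), (332, 279), (333, 279), (334, 279), (330, 280), (331, 280), (332, 280)]
(263, 206) [0.606  0.1667 0.133 ]
(252, 272) [0.456 0.187 0.133]
(430, 228) [ 0.5607 -0.2091  0.133 ]
(421, 296) [ 0.4089 -0.188   0.133 ]
```

View pics/sc.png

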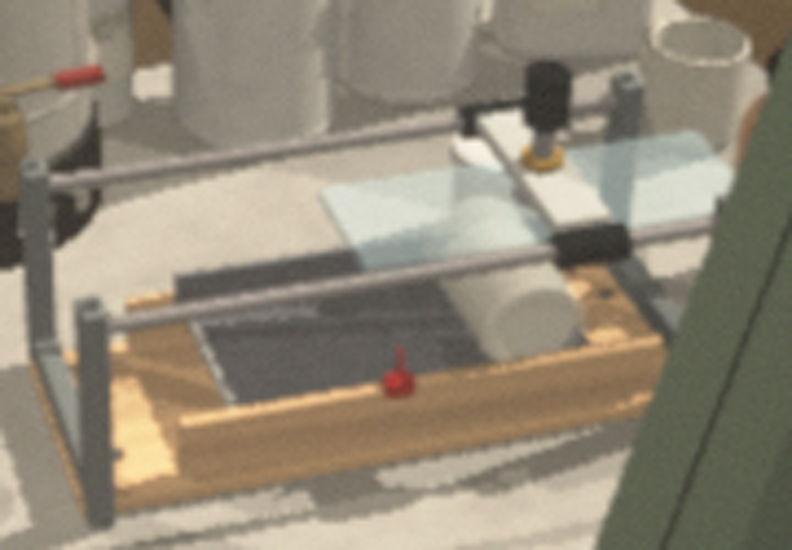

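View pics/tc.png

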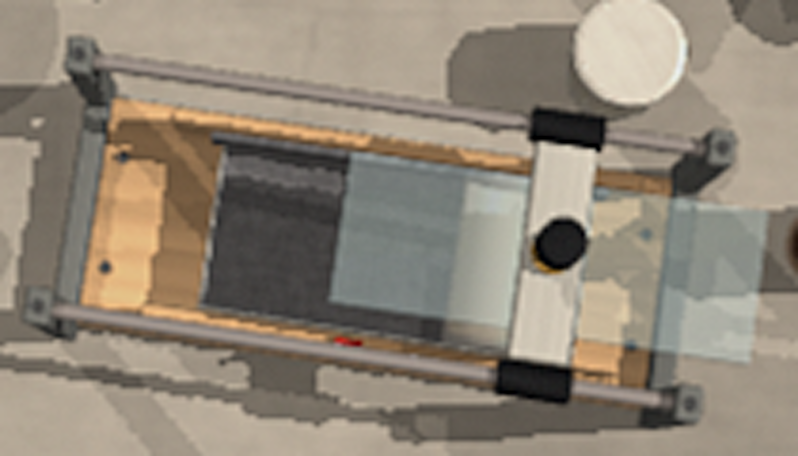

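The crops show the needle tip at scene px (345.9,274) with its base ball at (345.5,282), top px (331.5,279.7). The jar's near disc is at about scene px (376,269).

```bash
cat >> h.py <<'E'
yaw=-0.128; O=np.array([.5052,-.0292,0]); Rp=R.from_euler('z',yaw).as_matrix()
def loc(p): return Rp.T@(np.array(p)-O)
def atx(c,u,v,x):  # intersect ray with press plane x_local=x
    K,t,M=cal(c); d=Rp.T@M@np.linalg.solve(K,[u,v,1]); t=Rp.T@(t-O); return t+d*(x-t[0])/d[0]
E
python3 - <<'E'
from h import *
print("tip",atx("scene",345.9,274.1,-.0595).round(4)," ball",atx("scene",345.5,281.8,-.066).round(4))
for z in(.045,.05,.055): print("ball top",loc(atz("top",331.5,279.7,z)).round(4), loc(atz("scene",345.5,281.8,z)).round(4))
print("jar disc",atx("scene",376.1,268.9,-.057).round(4), "left/right",atx("scene",255+487/4.4,195+325/4.4,-.057).round(4),atx("scene",255+582/4.4,195+325/4.4,-.057).round(4))
print("jar net",loc([.4893,-.0906,.0646]).round(4),"knob",loc([.492,-.1063,.191]).round(4), atz("top",240+560/3.8,190+243/3.8,.209), loc(atz("top",240+560/3.8,190+243/3.8,.209)))
for y in (-.0645,): print(proj("scene",O+Rp@[-.057,y,.0646]))
s=state(); print(R.from_rotvec(s["orientation"]).as_matrix()[:,0], np.degrees(-(np.pi/2)+yaw))
E
```

```text
tip [-0.0595  0.0285  0.0698]  ball [-0.066   0.0311  0.0505]
ball top [-0.0623  0.0303  0.045 ] [-0.0591  0.0285  0.045 ]
ball top [-0.0626  0.0303  0.05  ] [-0.0653  0.0309  0.05  ]
ball top [-0.0629  0.0303  0.055 ] [-0.0716  0.0333  0.055 ]
jar disc [-0.057  -0.0555  0.0676] left/right [-0.057  -0.0262  0.0735] [-0.057  -0.0875  0.0613]
jar net [-0.0079 -0.0629  0.0646] knob [-0.0033 -0.0782  0.191 ] [ 0.49257554 -0.10603222  0.209     ] [-0.00271349 -0.07781519  0.209     ]
[379.21899711 269.27114366]
[ 2.22928758e-01 -9.74834723e-01  1.77562522e-04] -97.33385977767455
```

```bash
python3 -m pendant '[{"translation":[100,130,39],"yaw":-0.353,"fingers":1},{"translation":[100,130,39],"yaw":-0.353,"fingers":1},{"translation":[100,130,39],"yaw":-0.353,"fingers":1},{"translation":[100,130,39],"yaw":-0.353,"fingers":1},{"translation":[300,400,39],"yaw":-0.353,"fingers":1},{"translation":[300,400,39],"yaw":-0.353,"fingers":1},{"translation":[300,400,39],"yaw":-0.353,"fingers":1},{"translation":[300,400,39],"yaw":-0.353,"fingers":1},{"translation":[300,400,39],"yaw":-0.353,"fingers":1},{"translation":[300,400,39],"yaw":-0.353,"fingers":1},{"translation":[300,400,39],"yaw":-0.353,"fingers":1},{"translation":[300,400,39],"yaw":-0.353,"fingers":1}]'
python3 -m pendant '[{"translation":[0,0,0],"yaw":0,"fingers":1},{"translation":[0,0,0],"yaw":0,"fingers":1}]'; python3 -c "
from h import *
print(state()['eef_pos'],R.from_rotvec(state()['orientation']).as_matrix()[:,0])"
```

```text
time: 1.8
eef_pos: [0.4259, -0.1628, 0.2707]
orientation: [-2.074, 2.359, -0.002]
contact_force: [-0.0, -1.0, -0.6]
opening: 0.999
time: 1.97
eef_pos: [0.426, -0.163, 0.2703]
orientation: [2.08, -2.354, 0.0]
contact_force: [0.3, 0.1, -0.9]
opening: 0.996
[ 0.42597554 -0.16304205  0.27031055] [-1.22939469e-01 -9.92414107e-01  3.57931628e-04]
```

```bash
python3 -m pendant '[{"translation":[33,28,0],"yaw":0,"fingers":1},{"translation":[66,57,0],"yaw":0,"fingers":1},{"translation":[66,57,0],"yaw":0,"fingers":1},{"translation":[66,57,0],"yaw":0,"fingers":1},{"translation":[66,57,-30],"yaw":0,"fingers":1},{"translation":[66,57,-60],"yaw":0,"fingers":1},{"translation":[66,57,-80],"yaw":0,"fingers":1},{"translation":[66,57,-91],"yaw":0,"fingers":1},{"translation":[66,57,-91],"yaw":0,"fingers":1},{"translation":[66,57,-91],"yaw":0,"fingers":1}]'
python3 - <<'E'
from h import *
im=imaging.capture("scene"); cv2.imwrite("pics/s2.png",cv2.resize(im[150:320,255:475],None,fx=3.5,fy=3.5,interpolation=cv2.INTER_CUBIC)[:,:,::-1])
print([(loc(q["location"]).round(4),q["score"]) for q in nets.tip_of("knob","scene")[:1]])
E
```

```text
time: 2.8
eef_pos: [0.4899, -0.1092, 0.1794]
orientation: [2.071, -2.361, -0.001]
contact_force: [0.8, -0.0, 0.2]
opening: 0.999
[]
```

View pics/s2.png

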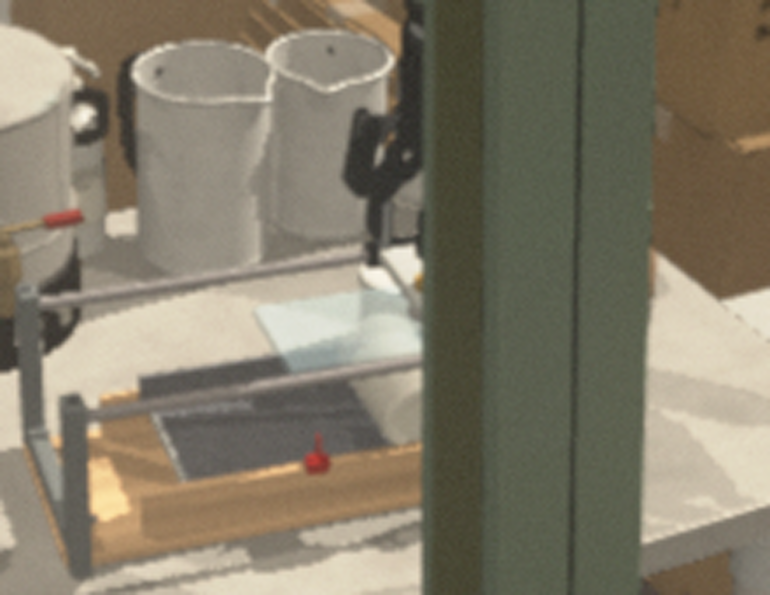

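The arm covers the jar in the scene view, and the fingers straddle the knob near crop px (375,180–265). I'll grip it now. I'll also use the saved pictures to refine the gap from jar to mark by overlaying the models.

```bash
python3 -m pendant '[{"translation":[0,0,0],"yaw":0,"fingers":0},{"translation":[0,0,0],"yaw":0,"fingers":0},{"translation":[0,0,0],"yaw":0,"fingers":0},{"translation":[0,0,0],"yaw":0,"fingers":0},{"translation":[0,0,0],"yaw":0,"fingers":0},{"translation":[0,0,0],"yaw":0,"fingers":0},{"translation":[0,0,0],"yaw":0,"fingers":0},{"translation":[0,0,0],"yaw":0,"fingers":0}]' 50
python3 - <<'E'
from h import *
print(state(), loc(state()["eef_pos"]))
t=imaging.capture("top")[190:310,240:450,::-1]
cv2.imwrite("pics/t_live.png",t)
s=cv2.imread("pics/scene0.png")[225:305,320:410]; f=8
a=cv2.resize(s,None,fx=f,fy=f,interpolation=cv2.INTER_CUBIC)
th=np.linspace(0,2*np.pi,60)
for y,col in ((-.055,(0,255,0)),(-.062,(255,0,0))):
    P=np.array([proj("scene",O+Rp@[-.0575,y+.0335*np.cos(q),.0645+.0335*np.sin(q)]) for q in th])
    cv2.polylines(a,[np.int32((P-[320,225]+.5)*f)],1,col,1)
for y in(.025,.03,.035):
    P=np.array([proj("scene",O+Rp@[-.0595,y,z]) for z in(.05,.07)]); cv2.polylines(a,[np.int32((P-[320,225]+.5)*f)],0,(0,255,255),1)
b=cv2.resize(cv2.imread("pics/top0.png")[225:300,315:405],None,fx=f,fy=f,interpolation=cv2.INTER_CUBIC)
# near lane wall, jar outline corners
for y,col in ((-.055,(0,255,0)),(-.062,(255,0,0))):
    P=np.array([proj("top",O+Rp@[x,y+dy,.0645]) for x,dy in((-.0575,-.0335),(-.0575,.0335),(.0485,.0335),(.0485,-.0335))])
    cv2.polylines(b,[np.int32((P-[315,225]+.5)*f)],1,col,1)
P=np.array([proj("top",O+Rp@[x,.03,.05]) for x in(-.07,-.05)]); cv2.polylines(b,[np.int32((P-[315,225]+.5)*f)],0,(0,255,255),1)
cv2.imwrite("pics/ov.png",a); cv2.imwrite("pics/ov2.png",b)
E
```

```text
time: 3.57
eef_pos: [0.4912, -0.1076, 0.1795]
orientation: [-2.075, 2.359, -0.0]
contact_force: [0.1, 0.4, 1.9]
opening: 0.308
{'time': 3.5667, 'qpos': array([-2.38532887e-01,  2.47878624e-01,  1.80657958e+00, -5.91563688e-05,
        1.08688367e+00,  1.46037008e+00]), 'joint_velocities': array([-0.00011381,  0.00137405, -0.00026763,  0.00046978,  0.00147058,
       -0.0008738 ]), 'joint_efforts': array([-9.92506603e-02, -3.48609173e+01, -2.11293393e+01, -3.93022061e-02,
       -8.22554575e-02, -7.12580513e-04]), 'eef_pos': array([ 0.49120627, -0.10762489,  0.17948712]), 'orientation': array([-2.07465828e+00,  2.35897498e+00, -3.69845843e-04]), 'contact_force': array([0.10441109, 0.41444875, 1.87931182]), 'moment': array([ 0.03853883,  0.06777488, -0.05617778]), 'opening': 0.30835874579742617} [-0.00386825 -0.07956962  0.17948712]
```

View pics/ov.png

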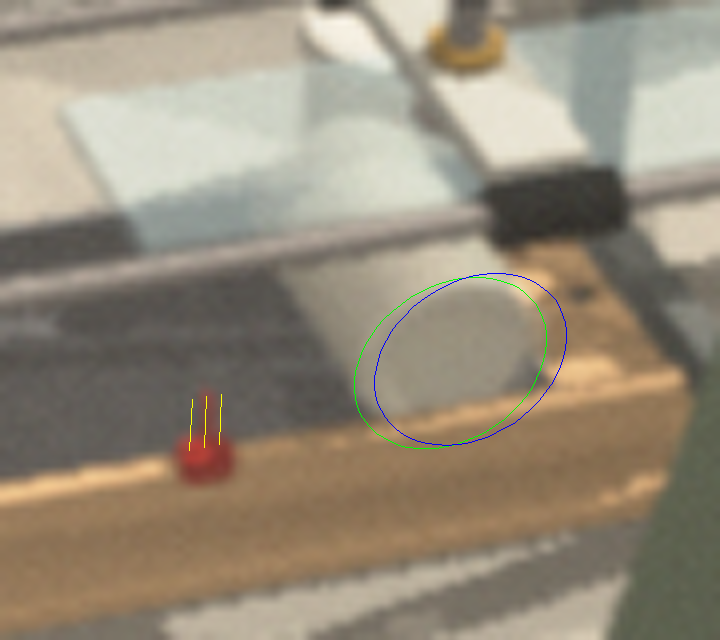

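View pics/ov2.png

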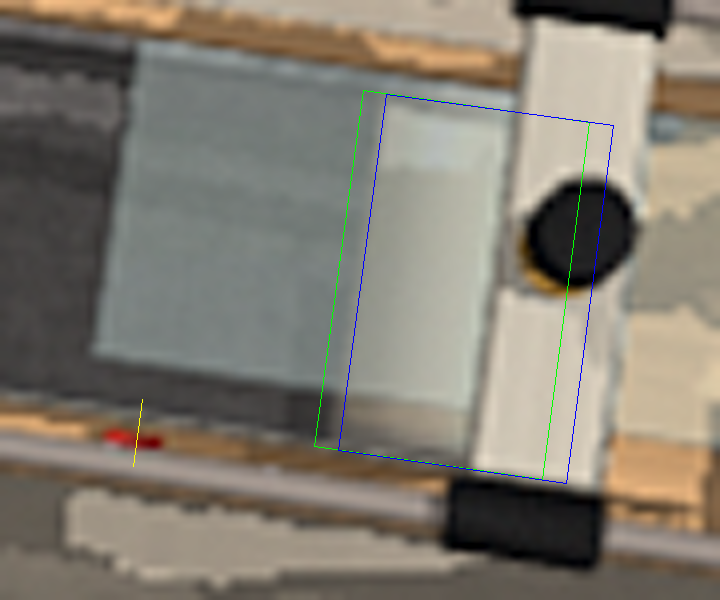

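Mark fits y ≈ 0.030 in both views and the jar fits y ≈ -0.060 (±2 mm). The grip is on the knob (opening 0.31). Now I press.

```bash
python3 -m pendant '[{"translation":[0,0,-4],"yaw":0,"fingers":0},{"translation":[0,0,-8],"yaw":0,"fingers":0},{"translation":[0,0,-11],"yaw":0,"fingers":0},{"translation":[0,0,-13],"yaw":0,"fingers":0},{"translation":[0,0,-13],"yaw":0,"fingers":0},{"translation":[0,0,-13],"yaw":0,"fingers":0}]'
for i in 1 2 3; do python3 -m pendant '[{"translation":[0,0,-0.5],"yaw":0,"fingers":0},{"translation":[0,0,-0.5],"yaw":0,"fingers":0}]' | grep -E "eef|force"; done
```

```text
time: 4.12
eef_pos: [0.4912, -0.1077, 0.1662]
orientation: [2.075, -2.359, -0.0]
contact_force: [-1.1, 0.7, 1.5]
opening: 0.312
eef_pos: [0.4912, -0.1077, 0.1659]
contact_force: [-0.0, 0.4, 1.7]
eef_pos: [0.4912, -0.1077, 0.1654]
contact_force: [-0.6, 0.7, 2.5]
eef_pos: [0.4912, -0.1077, 0.1648]
contact_force: [0.2, 0.7, 2.0]
```

```bash
for i in 1 2; do python3 -m pendant '[{"translation":[0,0,-0.5],"yaw":0,"fingers":0},{"translation":[0,0,-0.5],"yaw":0,"fingers":0}]' | grep -E "eef|force"; done
```

```text
eef_pos: [0.4912, -0.1077, 0.1645]
contact_force: [-0.4, 0.5, 3.4]
eef_pos: [0.4912, -0.1078, 0.1643]
contact_force: [-0.2, 1.1, 5.0]
```

```bash
python3 -m pendant '[{"translation":[0,0,-0.4],"yaw":0,"fingers":0},{"translation":[0,0,-0.4],"yaw":0,"fingers":0}]' | grep -E "eef|force"
```

```text
eef_pos: [0.4912, -0.1078, 0.1641]
contact_force: [-1.9, 0.6, 7.9]
```

```bash
python3 -m pendant '[{"translation":[0,0,-0.5],"yaw":0,"fingers":0},{"translation":[0,0,-0.5],"yaw":0,"fingers":0}]' | grep -E "eef|force";  for i in 1 2; do python3 -m pendant '[{"translation":[0,0,0],"yaw":0,"fingers":0}]' | grep -E "eef|force"; done
```

```text
eef_pos: [0.4912, -0.1078, 0.1639]
contact_force: [-1.1, 0.1, 8.7]
eef_pos: [0.4912, -0.1078, 0.1639]
contact_force: [-1.3, 0.4, 8.6]
eef_pos: [0.4912, -0.1078, 0.1639]
contact_force: [-2.5, 0.8, 8.5]
```

```bash
python3 -m pendant '[{"translation":[0,0,-0.4],"yaw":0,"fingers":0},{"translation":[0,0,-0.7],"yaw":0,"fingers":0},{"translation":[0,0,-0.7],"yaw":0,"fingers":0}]' | grep -E "eef|force";  for i in 1 2; do python3 -m pendant '[{"translation":[0,0,0],"yaw":0,"fingers":0}]' | grep -E "eef|force|time"; done
```

```text
eef_pos: [0.4912, -0.1079, 0.1636]
contact_force: [-1.6, 0.2, 11.4]
time: 5.78
eef_pos: [0.4912, -0.1079, 0.1636]
contact_force: [-3.4, 0.6, 10.9]
time: 5.87
eef_pos: [0.4912, -0.1079, 0.1636]
contact_force: [-3.0, -0.2, 11.2]
```

```bash
python3 -m pendant '[{"translation":[0.3,2,0],"yaw":0,"fingers":0},{"translation":[0.5,4,0.1],"yaw":0,"fingers":0},{"translation":[0.8,6,0.1],"yaw":0,"fingers":0},{"translation":[1.0,8,0.2],"yaw":0,"fingers":0},{"translation":[1.3,10,0.2],"yaw":0,"fingers":0},{"translation":[1.3,10,0.2],"yaw":0,"fingers":0}]' | grep -E "eef|force";  for i in 1 2; do python3 -m pendant '[{"translation":[0,0,0],"yaw":0,"fingers":0}]' | grep -E "eef|force|time"; done
```

```text
eef_pos: [0.4926, -0.0978, 0.164]
contact_force: [-3.7, 0.8, 11.7]
time: 6.45
eef_pos: [0.4926, -0.0978, 0.164]
contact_force: [-3.2, 1.2, 11.4]
time: 6.53
eef_pos: [0.4925, -0.0978, 0.164]
contact_force: [-2.9, 1.6, 12.8]
```

```bash
python3 -m pendant '[{"translation":[0.3,2,0.1],"yaw":0,"fingers":0},{"translation":[0.5,4,0.2],"yaw":0,"fingers":0},{"translation":[0.8,6,0.2],"yaw":0,"fingers":0},{"translation":[1.0,8,0.3],"yaw":0,"fingers":0},{"translation":[1.3,10,0.4],"yaw":0,"fingers":0},{"translation":[1.3,10,0.4],"yaw":0,"fingers":0}]' | grep -E "eef|force";  for i in 1 2; do python3 -m pendant '[{"translation":[0,0,0],"yaw":0,"fingers":0}]' | grep -E "eef|force|time"; done
```

```text
eef_pos: [0.4939, -0.0878, 0.1644]
contact_force: [-2.4, -0.0, 12.7]
time: 7.12
eef_pos: [0.4939, -0.0878, 0.1645]
contact_force: [-2.8, -0.3, 12.4]
time: 7.2
eef_pos: [0.4939, -0.0878, 0.1645]
contact_force: [-3.1, 0.4, 12.4]
```

```bash
python3 -m pendant '[{"translation":[0.3,2,0.1],"yaw":0,"fingers":0},{"translation":[0.6,5,0.2],"yaw":0,"fingers":0},{"translation":[1.0,8,0.35],"yaw":0,"fingers":0},{"translation":[1.4,11,0.5],"yaw":0,"fingers":0},{"translation":[1.8,14,0.6],"yaw":0,"fingers":0},{"translation":[2.2,17,0.75],"yaw":0,"fingers":0},{"translation":[2.6,20,0.9],"yaw":0,"fingers":0},{"translation":[2.6,20,0.9],"yaw":0,"fingers":0}]' | grep -E "eef|force";  for i in 1 2; do python3 -m pendant '[{"translation":[0,0,0],"yaw":0,"fingers":0}]' | grep -E "eef|force|time"; done
```

```text
eef_pos: [0.4966, -0.0676, 0.1654]
contact_force: [-3.2, -0.4, 12.7]
time: 7.95
eef_pos: [0.4966, -0.0677, 0.1653]
contact_force: [-1.8, 1.5, 12.3]
time: 8.03
eef_pos: [0.4966, -0.0677, 0.1654]
contact_force: [-3.2, 1.5, 12.3]
```

Feedforward of 0.9 mm per 20 mm holds the force steady, so I'll continue at that rate.

```bash
for k in 1; do python3 -m pendant '[{"translation":[0.3,2,0.1],"yaw":0,"fingers":0},{"translation":[0.6,5,0.2],"yaw":0,"fingers":0},{"translation":[1.0,8,0.35],"yaw":0,"fingers":0},{"translation":[1.4,11,0.5],"yaw":0,"fingers":0},{"translation":[1.8,14,0.6],"yaw":0,"fingers":0},{"translation":[2.2,17,0.75],"yaw":0,"fingers":0},{"translation":[2.6,20,0.9],"yaw":0,"fingers":0},{"translation":[2.6,20,0.9],"yaw":0,"fingers":0}]' | grep -E "eef|force";  for i in 1 2; do python3 -m pendant '[{"translation":[0,0,0],"yaw":0,"fingers":0}]' | grep -E "eef|force|time"; done; done
python3 -c "
from h import *
c=lambda im:cv2.resize(im,None,fx=3.6,fy=3.6,interpolation=cv2.INTER_CUBIC)[:,:,::-1]
cv2.imwrite('pics/mid.png',np.hstack([c(imaging.capture('scene')[210:310,290:400]),c(imaging.capture('top')[210:310,300:410])]))"
```

```text
eef_pos: [0.4993, -0.0476, 0.1663]
contact_force: [-2.6, 0.9, 12.9]
time: 8.78
eef_pos: [0.4992, -0.0476, 0.1663]
contact_force: [-3.3, 0.8, 11.7]
time: 8.87
eef_pos: [0.4992, -0.0477, 0.1663]
contact_force: [-3.3, 1.1, 12.1]
```

View pics/mid.png

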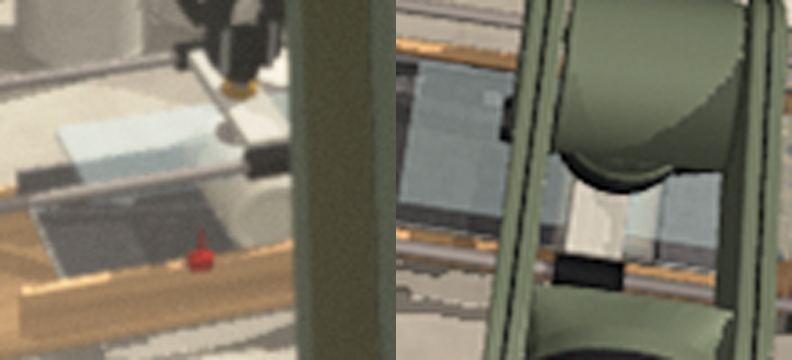

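The scene view at mid-way shows the jar disc at crop (262,215) and the needle at (203,240). Both are visible and the jar is rolling.

```bash
python3 -m pendant '[{"translation":[0.3,2,0.1],"yaw":0,"fingers":0},{"translation":[0.6,5,0.2],"yaw":0,"fingers":0},{"translation":[1.0,8,0.35],"yaw":0,"fingers":0},{"translation":[1.4,11,0.5],"yaw":0,"fingers":0},{"translation":[1.8,14,0.6],"yaw":0,"fingers":0},{"translation":[2.2,17,0.75],"yaw":0,"fingers":0},{"translation":[2.6,20,0.9],"yaw":0,"fingers":0},{"translation":[3.0,23,1.05],"yaw":0,"fingers":0},{"translation":[3.4,26,1.15],"yaw":0,"fingers":0},{"translation":[3.9,30,1.35],"yaw":0,"fingers":0},{"translation":[3.9,30,1.35],"yaw":0,"fingers":0}]' | grep -E "eef|force";  for i in 1 2; do python3 -m pendant '[{"translation":[0,0,0],"yaw":0,"fingers":0}]' | grep -E "eef|force|time"; done
```

```text
eef_pos: [0.5033, -0.0175, 0.1676]
contact_force: [-3.2, 0.8, 12.0]
time: 9.97
eef_pos: [0.5033, -0.0176, 0.1677]
contact_force: [-2.2, 1.2, 12.3]
time: 10.05
eef_pos: [0.5032, -0.0176, 0.1676]
contact_force: [-2.3, 0.3, 12.8]
```

```bash
python3 -m pendant '[{"translation":[0.3,2,0.1],"yaw":0,"fingers":0},{"translation":[0.6,5,0.2],"yaw":0,"fingers":0},{"translation":[1.0,8,0.35],"yaw":0,"fingers":0},{"translation":[1.4,11,0.5],"yaw":0,"fingers":0},{"translation":[1.8,14,0.6],"yaw":0,"fingers":0},{"translation":[2.2,17,0.75],"yaw":0,"fingers":0},{"translation":[2.6,20,0.9],"yaw":0,"fingers":0},{"translation":[3.0,23,1.05],"yaw":0,"fingers":0},{"translation":[3.4,26,1.15],"yaw":0,"fingers":0},{"translation":[3.9,30,1.4],"yaw":0,"fingers":0},{"translation":[3.9,30,1.4],"yaw":0,"fingers":0}]' | grep -E "eef|force";  for i in 1 2; do python3 -m pendant '[{"translation":[0,0,0],"yaw":0,"fingers":0}]' | grep -E "eef|force|time"; done
```

```text
eef_pos: [0.5073, 0.0126, 0.1691]
contact_force: [-2.8, 1.1, 11.6]
time: 11.05
eef_pos: [0.5073, 0.0125, 0.169]
contact_force: [-2.5, 1.9, 12.5]
time: 11.13
eef_pos: [0.5072, 0.0124, 0.1691]
contact_force: [-2.6, 1.2, 12.1]
```

```bash
python3 -m pendant '[{"translation":[0.3,2,0.1],"yaw":0,"fingers":0},{"translation":[0.6,5,0.2],"yaw":0,"fingers":0},{"translation":[1.0,8,0.35],"yaw":0,"fingers":0},{"translation":[1.4,11,0.5],"yaw":0,"fingers":0},{"translation":[1.8,14,0.6],"yaw":0,"fingers":0},{"translation":[2.2,17,0.75],"yaw":0,"fingers":0},{"translation":[2.6,20,0.9],"yaw":0,"fingers":0},{"translation":[3.0,23,1.05],"yaw":0,"fingers":0},{"translation":[3.4,26,1.15],"yaw":0,"fingers":0},{"translation":[3.9,30,1.4],"yaw":0,"fingers":0},{"translation":[3.9,30,1.4],"yaw":0,"fingers":0}]' | grep -E "eef|force";  for i in 1 2; do python3 -m pendant '[{"translation":[0,0,0],"yaw":0,"fingers":0}]' | grep -E "eef|force|time"; done
python3 -c "
from h import *
c=lambda im:cv2.resize(im,None,fx=3.6,fy=3.6,interpolation=cv2.INTER_CUBIC)[:,:,::-1]
cv2.imwrite('pics/mid2.png',np.hstack([c(imaging.capture('scene')[210:310,290:400]),c(imaging.capture('top')[210:310,270:380])]))"
```

```text
eef_pos: [0.5112, 0.0427, 0.1704]
contact_force: [-1.6, 0.5, 11.9]
time: 12.13
eef_pos: [0.5112, 0.0425, 0.1705]
contact_force: [-1.5, 0.9, 11.1]
time: 12.22
eef_pos: [0.5112, 0.0425, 0.1704]
contact_force: [-1.8, 0.3, 11.2]
```

View pics/mid2.png

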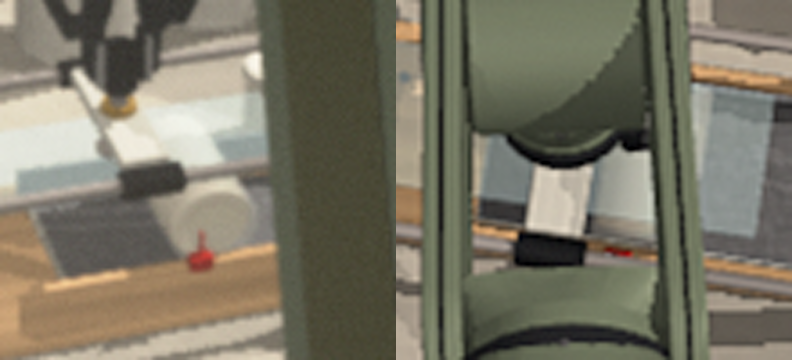

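Jar disc centre is at crop (212,218), i.e. scene px (348.9,270.6); the needle tip is at crop (202,232).

Run:
```python
from h import *
print(atx("scene",348.9,270.6,-.0575))
im=cv2.imread("pics/mid2.png")[:, :396]; f=2; a=cv2.resize(im,None,fx=f,fy=f,interpolation=cv2.INTER_CUBIC)
th=np.linspace(0,2*np.pi,60)
for y,col in ((.013,(255,0,0)),(.019,(0,255,0))):
    P=np.array([proj("scene",O+Rp@[-.0575,y+.0335*np.cos(q),.0711+.0335*np.sin(q)]) for q in th])
    cv2.polylines(a,[np.int32((P-[290,210]+.5)*3.6*f)],1,col,1)
P=np.array([proj("scene",O+Rp@[-.0595,.03,z]) for z in(.05,.07)]); cv2.polylines(a,[np.int32((P-[290,210]+.5)*3.6*f)],0,(0,255,255),1)
cv2.imwrite("pics/ov3.png",a[250:600,200:650])
```

```text
[-0.0575      0.02003039  0.07763368]
```

View pics/ov3.png

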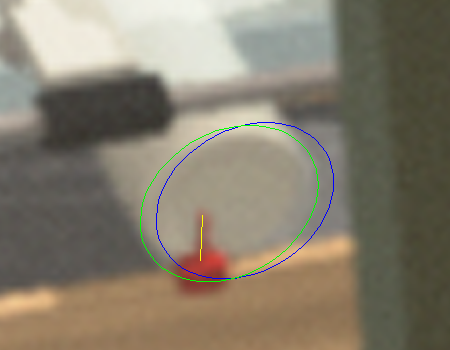

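Jar is at about y = 0.017 and the mark at 0.030, so 26 mm of carriage travel remains.

```bash
python3 -m pendant '[{"translation":[0.3,2,0.1],"yaw":0,"fingers":0},{"translation":[0.6,5,0.2],"yaw":0,"fingers":0},{"translation":[1.0,8,0.3],"yaw":0,"fingers":0},{"translation":[1.4,11,0.45],"yaw":0,"fingers":0},{"translation":[1.8,14,0.55],"yaw":0,"fingers":0},{"translation":[2.2,17,0.7],"yaw":0,"fingers":0},{"translation":[2.6,20,0.85],"yaw":0,"fingers":0},{"translation":[3.0,23,0.95],"yaw":0,"fingers":0},{"translation":[3.3,25.8,1.1],"yaw":0,"fingers":0},{"translation":[3.3,25.8,1.1],"yaw":0,"fingers":0}]' | grep -E "eef|force";  for i in 1 2; do python3 -m pendant '[{"translation":[0,0,0],"yaw":0,"fingers":0}]' | grep -E "eef|force|time"; done
python3 - <<'E'
from h import *
im=imaging.capture("scene")[:,:,::-1]; cv2.imwrite("pics/s3.png",im)
print([(loc(q["location"]).round(4),q["score"]) for q in nets.tip_of("jar","scene")[:1]])
a=cv2.resize(im[240:300,315:385],None,fx=8,fy=8,interpolation=cv2.INTER_CUBIC); b=a.copy()
th=np.linspace(0,2*np.pi,60)
P=np.array([proj("scene",O+Rp@[-.0575,.03+.0335*np.cos(q),.072+.0335*np.sin(q)]) for q in th])
cv2.polylines(a,[np.int32((P-[315,240]+.5)*8)],1,(0,255,0),1)
cv2.imwrite("pics/ov4.png",cv2.resize(np.hstack([a,b]),None,fx=.71,fy=.71))
E
```

```text
eef_pos: [0.5147, 0.0684, 0.1716]
contact_force: [-1.1, 0.6, 11.1]
time: 13.23
eef_pos: [0.5147, 0.0683, 0.1716]
contact_force: [-2.2, 0.5, 11.2]
time: 13.32
eef_pos: [0.5147, 0.0683, 0.1716]
contact_force: [-0.9, 1.0, 12.2]
[(array([-0.0044,  0.0285,  0.0714]), 0.67)]
```

View pics/ov4.png

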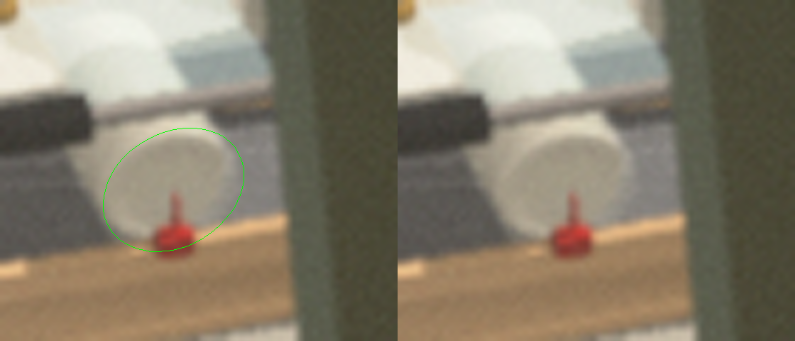

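The overlay at y = 0.030 agrees with the disc to within 2–3 mm and the network says 0.0285. I'll let the platen rise, release, back off and check with a clear view.

```bash
python3 -m pendant '[{"translation":[0,0,0.7],"yaw":0,"fingers":0},{"translation":[0,0,1.5],"yaw":0,"fingers":0},{"translation":[0,0,2.5],"yaw":0,"fingers":0},{"translation":[0,0,4],"yaw":0,"fingers":0},{"translation":[0,0,6],"yaw":0,"fingers":0},{"translation":[0,0,8],"yaw":0,"fingers":0},{"translation":[0,0,9],"yaw":0,"fingers":0},{"translation":[0,0,9],"yaw":0,"fingers":0},{"translation":[0,0,9],"yaw":0,"fingers":0}]'
python3 -m pendant '[{"translation":[0,0,0],"yaw":0,"fingers":1},{"translation":[0,0,0],"yaw":0,"fingers":1},{"translation":[0,0,0],"yaw":0,"fingers":1},{"translation":[0,0,0],"yaw":0,"fingers":1},{"translation":[0,0,0],"yaw":0,"fingers":1},{"translation":[0,0,0],"yaw":0,"fingers":1},{"translation":[0,0,30],"yaw":0,"fingers":1},{"translation":[0,0,60],"yaw":0,"fingers":1},{"translation":[0,0,90],"yaw":0,"fingers":1},{"translation":[0,0,90],"yaw":0,"fingers":1}]'
python3 -m pendant '[{"translation":[-60,-60,0],"yaw":0,"fingers":1},{"translation":[-60,-120,0],"yaw":0,"fingers":1},{"translation":[-100,-220,0],"yaw":0,"fingers":1},{"translation":[-100,-300,0],"yaw":0,"fingers":1},{"translation":[-200,-400,0],"yaw":0,"fingers":1},{"translation":[-200,-400,0],"yaw":0,"fingers":1},{"translation":[-200,-400,0],"yaw":0,"fingers":1},{"translation":[-200,-400,0],"yaw":0,"fingers":1},{"translation":[-200,-400,0],"yaw":0,"fingers":1},{"translation":[-200,-400,0],"yaw":0,"fingers":1},{"translation":[-200,-400,0],"yaw":0,"fingers":1},{"translation":[-200,-400,0],"yaw":0,"fingers":1}]'
python3 - <<'E'
from h import *
out=[]
th=np.linspace(0,2*np.pi,60)
for c,(u0,v0) in(("scene",(310,225)),("top",(295,220))):
    im=imaging.capture(c)[:,:,::-1]; cv2.imwrite(f"pics/{c}9.png",im)
    for t in("jar","knob","brown_bottle","lidded_jar","small_candle"): print(c,t,[(loc(q["location"]).round(4),round(q["score"],2)) for q in nets.tip_of(t,c)[:1]])
    a=cv2.resize(im[v0:v0+75,u0:u0+75],None,fx=5.3,fy=5.3,interpolation=cv2.INTER_CUBIC)
    for x,col in((-.0575,(0,255,0)),):
        L=[[x,.03+.0335*np.cos(q),.0714+.0335*np.sin(q)] for q in th] if c=="scene" else [[x,.03-.0335,.0714],[x,.03+.0335,.0714],[.0485,.03+.0335,.0714],[.0485,.03-.0335,.0714]]
        P=np.array([proj(c,O+Rp@p) for p in L]); cv2.polylines(a,[np.int32((P-[u0,v0]+.5)*5.3)],1,col,1)
    out.append(a)
cv2.imwrite("pics/fin.png",np.hstack(out))
E
```

```text
time: 14.17
eef_pos: [0.5145, 0.0681, 0.179]
orientation: [-2.074, 2.358, -0.002]
contact_force: [3.4, 0.2, 2.8]
opening: 0.309
time: 15.0
eef_pos: [0.5168, 0.0684, 0.275]
orientation: [-2.068, 2.352, -0.01]
contact_force: [1.0, 0.3, 0.2]
opening: 1.001
time: 16.0
eef_pos: [0.3112, -0.3364, 0.2685]
orientation: [2.065, -2.363, 0.001]
contact_force: [0.9, 0.4, 0.5]
opening: 0.997
scene jar [(array([-0.0042,  0.0321,  0.0728]), 0.69)]
scene knob [(array([-0.0027,  0.0962,  0.1901]), 0.91)]
scene brown_bottle []
scene lidded_jar [(array([ 0.1402, -0.1163, -0.0045]), 0.97)]
scene small_candle [(array([-0.0108,  0.3205, -0.0031]), 0.83)]
top jar []
top knob [(array([-0.0036,  0.1014,  0.1901]), 0.76)]
top brown_bottle [(array([ 0.0464, -0.2737, -0.0009]), 0.59)]
top lidded_jar [(array([ 0.1381, -0.1183, -0.0012]), 0.55)]
top small_candle [(array([-0.0133,  0.3207,  0.0034]), 0.74)]
```

View pics/fin.png

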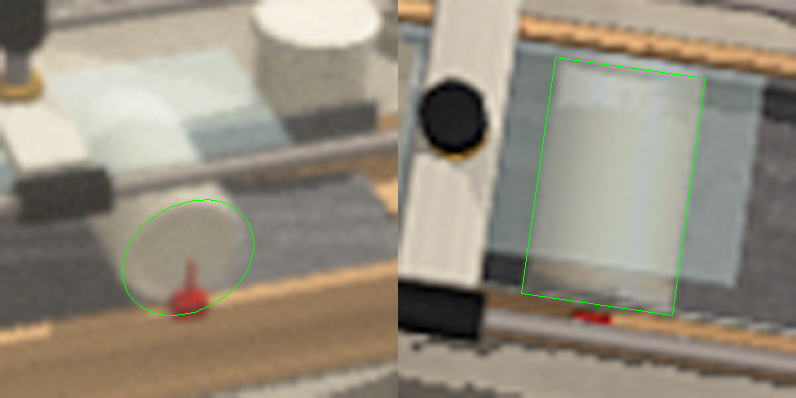

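The clear view confirms it. The top-view rectangle at y = 0.030 matches the jar, and its axis meets the red pointer (px 592,317) within about 1–2 mm. The platen is up and the bystanders have not moved.

```bash
python3 -c "
from plant import arm
print(arm.hand_in())"
```

```text
the job is handed in; nothing more can be done
None
```

I rolled the jar to the pointer and handed the job in after about 16 of the 53 s; the hand-in gives no verdict. I gripped the platen's knob, pressed it and drew the carriage about 178 mm along the lane. Then I let the platen rise, opened the gripper and backed the arm away.

- **Press force:** it read 10.9–12.9 N at every stop between strokes, and I raised the tool about 0.45 mm per 10 mm of carriage to follow the bed. I had no readings during the strokes themselves.
- **Jar position:** with the arm clear, the top view puts the jar square in the lane, with its axis within about 1–2 mm of the needle (lane y ≈ 0.030 m). The scene view's network put the jar at y = 0.032 m. Its disc outline suggested an offset of up to about 4 mm while pressed, and 1–2 mm once the arm was clear; all are inside the 6 mm limit.
- **Platen and neighbours:** the knob is back at its full height of 0.190 m. The lidded jar, small candle and bottle are where they were, within the networks' accuracy; the scene camera's network missed the bottle, but the top one found it in place.
- **Missed detection:** the top camera's network did not report the jar in the final picture, so that check rests on my outline overlay.

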